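Make up the kit tray for a drain branch

ROBOT

A 6-joint arm with a two-finger parallel gripper is mounted at the origin on the work surface. World frame = base frame: x ahead of the robot, y to its left, z up, the work surface at z = 0. Lengths are in m, angles in rad, forces in N, time in s.
With the tool pointing down it reaches from about 0.275 to 0.75 m from the base axis. Payload 10.2 kg.
Tool frame: the origin (TCP) lies on the mounting face of the last link; the fingertips stand 166 mm ahead of it and the grasp point (between the pads) lies 147 mm ahead of it; z points along the fingers, y is the line along which they close (so a half turn about z gives the same grasp; the last joint's range is limited). The gripper opens to 88 mm and grips with 3 to 60 N. Pads are 18 mm wide; open, the fingers measure 123 mm over their backs; the gripper's body (75 mm by 187 mm) begins 45 mm behind the grasp point.
Start: joints at [1.023, 0.313, 1.498, -0, 1.331, -0.223], TCP at [0.168, 0.498, 0.405] pointing down, gripper open.
Joint ranges: [-2.94, 2.94], [-0.97, 2.17], [0.19, 2.56], [-1.23, 4.37], [0.02, 3.11], [-2.88, 2.88]. Speed limits (rad/s): [2.39, 2.39, 3.01, 3.14, 3.14, 3.14].

INTERFACE

Orientations are given as [roll, pitch, yaw] about the fixed x, y, z axes, in that order (R = Rz(yaw) Ry(pitch) Rx(roll)).
In Python, from station import state, camera, finish_job gives the robot as it stands.
- The arm moves only by the shell command python3 -m crank 'ROWS'. ROWS is JSON, a list of rows, each an object with "jaw": the finger opening in m, from 0 to 0.0881; "linear": the shift along the tool's x, y, z in m, a list of three; "spin": the turn about the tool's z in rad. In form: [{"jaw": jaw, "linear": [dx, dy, dz], "spin": spin}, ...]. A call has 1 to 12 rows; each row is the pose to reach, as a shift and turn from the pose commanded when the call began, along the tool's axes at that moment; what a row does not reach only later rows make up. A row lasts 1/8 s, in which the tool goes at most 62.5 mm and 10.7 degrees, less where a joint would pass 70% of its speed; a pose out of reach is approached as far as the arm can. A call with a gripper value outside its range is refused whole. The fingers move at their own pace and stop on an object; the grip force is fixed at half the most. Time passes only in rows, so rows that repeat a pose let the fingers close. It gives the time, the measured TCP pose, the force, the opening and the grip force at its end, in the units of the state.
- state(): the state, without advancing time (a new reading comes with each control period).
- camera(name): name is "side" or "top"; returns a dict with "image" (420x560x3 uint8, red, green, blue), "z_map" (420x560 float32, m along the optical axis (not along the pixel's ray), 0 where there is no reading), "intrinsics" (3x3 intrinsics, pixels), "camera_from_world" (4x4, takes a point from world to camera coordinates). Camera axes: x right, y up, looking along -z (the intrinsics and any distortion apply to the point x, -y, -z); pixel columns grow to the right and rows downward; lengths in m; the calibration is good to about 2 mm. A picture is of the moment at which its call begins.
- finish_job(): hands the job in; it is judged then, once.
The state is a dict: "time": time; "joint_positions": joint angles; "qvel": joint speeds; "tau": joint torques, N m; "position": TCP position; "eef_rot": TCP orientation; "contact_force": force on the tool from outside, world axes, zero at the start; "torque": the same for the moment, N m; "opening": opening from 0.0 (shut) to 1.0 (fully open); "grasp_force": force on a finger pad.
Only numpy, scipy, OpenCV 4.12 (cv2) and the standard library are available. Lean on these libraries where they do the work, as an engineer would, in place of code of your own. Each camera call takes 0.05 s, during which the arm holds its last target. There are 200 camera calls.

TASK

Make up the blue kit tray with the four fittings for one drain branch: the weld-neck flange, neck up, in the big square bay; the 90-degree elbow, lying flat, in the bay beside it in the same row; the tee, lying flat, in the long bay; and the concentric reducer, standing on its wide end, in the smallest bay. Leave the four fittings that only look like them (the low-hub slip-on flange, the 180-degree return bend, the four-way cross and the eccentric reducer) where they lie on the bench.

Things in the scene. Friction and masses are not known exactly. Their poses are not given: they have to be found in the camera images.
- tray: Blue steel kit tray, fixed, any yaw, 232 (x) by 222 (y) mm; walls 28 mm high, dividers 24, floor and walls 4 thick. Origin: centre of underside. Clear bays (x by y; centre in tray x, y): big square 125 x 125 at (-49.5, 44.5), flange; beside it in the same row 95 x 125 at (64.5, 44.5), elbow; long 140 x 85 at (-42, -64.5), tee; smallest 80 x 85 at (72, -64.5), reducer.
- neck_flange: Wanted. Weld-neck flange, dark steel, lying neck up: disc 98 mm across, 12.7 thick, four bolt holes; hub tapering from 38 mm across at the disc to a straight round neck 26.7 mm across, from 36 mm up to the top at 52 mm; 0.7 kg. Grip the neck. Origin: centre of its underside, z up.
- reducer: Wanted. Concentric reducer, dark steel, standing on its wide end: foot 60.3 mm across, narrowing to a straight round top 26.7 mm across, from 38 mm up to the top at 58 mm, centred over the foot; 0.34 kg. Grip the straight top. Origin: centre of its underside, z up.
- elbow: Wanted. 90-degree elbow, dark steel, lying flat: tube 26.7 mm across, centre-line radius 38 mm; 0.12 kg. Origin: on the underside, below the tube's axis at mid-bend (axis 13.35 mm up); x to the outside of the bend, y along the tube there; tube ends at x -11, y +27 and -27 mm. Reaches 13 mm to +x, 21 to -x, 36 to either y. Grip mid-bend across x (27 mm).
- tee: Wanted. Equal pipe tee, dark steel, lying flat: run 58 mm long along x, branch along +y ending 29 mm from the run's axis, tubes 26.7 mm across; 0.16 kg. Origin: on the underside below the crossing of the axes (13.35 mm up). Grip the run's two square end faces, 58 mm apart at x = +29 and -29 mm.
- slip_flange: Look-alike, leave. Slip-on flange: the same 98 mm disc with four bolt holes but only a low hub, 38 mm across and 16 mm high in all, with a wide bore. Origin: centre of its underside.
- eccentric: Look-alike, leave. Eccentric reducer, 58 mm tall: the same foot and top as the reducer, but the top is set 16.8 mm off centre, towards its +x. Origin: centre of its foot.
- return_bend: Look-alike, leave. 180-degree return bend lying flat, U-shaped, same tube as the elbow, 103 mm wide and 51 mm deep, 27 mm high. Origin: on the underside near the middle of the U; x points to the outside of the bend.
- cross: Look-alike, leave. Equal four-way pipe cross lying flat, 58 by 58 mm, same tube as the tee. Origin: on the underside below the crossing of the axes.
Not all that is in view belongs to the job. What is shaped like the tee but green, pink or purple is not meant.

How it is judged:
At the end, for the whole second after the job is handed in: Each fitting flat at rest on the floor of its bay, tilt under 0.12 rad: flange neck up (centre within 18 mm each way), reducer wide end down (13 by 16 mm), elbow (37 by 52 mm) and tee (60 by 32 mm) lying flat; no look-alike moved over 30 mm (x of neck_flange in the frame of tray between -0.0675 and -0.0315 m and y of neck_flange in the frame of tray between 0.0265 and 0.0625 m and z of each of neck_flange, reducer in the frame of tray below 0.01 m and angle between each of neck_flange, reducer's own z axis and vertical below 0.12 rad and linear speed of each of neck_flange, elbow, tee, reducer below 0.02 m/s and angular speed of each of neck_flange, elbow, tee, reducer below 0.3 rad/s and x of elbow in the frame of tray between 0.027 and 0.102 m and y of elbow in the frame of tray between -0.008 and 0.097 m and z of each of elbow, tee in the frame of tray below 0.036 m and (angle between elbow's own z axis and vertical below 0.12 rad or angle between elbow's own z axis and vertical above 3.02 rad) and x of tee in the frame of tray between -0.102 and 0.018 m and y of tee in the frame of tray between -0.097 and -0.032 m and (angle between tee's own z axis and vertical below 0.12 rad or angle between tee's own z axis and vertical above 3.02 rad) and x of reducer in the frame of tray between 0.0585 and 0.0855 m and y of reducer in the frame of tray between -0.0805 and -0.0485 m and distance of each of slip_flange, eccentric, return_bend, cross from where it was at the start of the episode below 0.03 m); the robot touches nothing.
It fails at once if a look-alike fitting is moved more than 30 mm from where it lay (distance of any of slip_flange, eccentric, return_bend, cross from where it was at the start of the episode above 0.03 m).
It also fails if it takes over 102 s, if anything falls off the work surface, if the arm or the gripper's body presses on something with over 40 N, if the wrist force passes 120 N, or if a joint passes its speed limit or range.

## Working session

There is one attempt and no reset: what is moved stays moved. The work goes in short steps, Python scripts to look and compute and a shell command to move; the robot and the scene stay as the last step left them, time stands still between calls to the robot, and variables do not carry over. Pictures are saved under pics/ and viewed, at most 14 in all, crops included, and the job is handed in when it is done.

```bash
mkdir -p pics; ls
cat > h.py <<'E'
import numpy as np, cv2
from station import state, camera
def cloud(c):
    K=np.array(c["intrinsics"]);T=np.linalg.inv(np.array(c["camera_from_world"]))
    z=c["z_map"];v,u=np.mgrid[:z.shape[0],:z.shape[1]]
    x=(u-K[0,2])/K[0,0]*z;y=(v-K[1,2])/K[1,1]*z
    P=np.stack([x,-y,-z,np.ones_like(z)],-1)@T.T
    P=P[...,:3];P[z==0]=np.nan
    return P
def save(n,im,s=1):
    cv2.imwrite("pics/"+n,cv2.resize(im[...,::-1],None,fx=s,fy=s,interpolation=cv2.INTER_CUBIC))
E
python3 - <<'E'
from h import *
for n in("top","side"):
    c=camera(n);save(n+"0.png",c["image"],1.4);P=cloud(c);np.savez(n+"0.npz",P=P,im=c["image"])
    print(n,c["intrinsics"],c["camera_from_world"],np.mean(c["z_map"]==0),c.keys())
print(state())
E
```

```text
pics
top [[438.70367405   0.         275.06596371]
 [  0.         438.70367405 212.93084285]
 [  0.           0.           1.        ]] [[-0.0205624  -0.99940082 -0.02784209  0.05365044]
 [ 0.98441134 -0.02510368  0.1740808  -0.52492365]
 [-0.17467543 -0.02382855  0.98433769 -1.01206617]
 [ 0.          0.          0.          1.        ]] 0.003971088435374149 dict_keys(['image', 'z_map', 'intrinsics', 'camera_from_world'])
side [[427.54741065   0.         275.20305392]
 [  0.         427.54741065 203.80028647]
 [  0.           0.           1.        ]] [[ 0.70552295 -0.70859454  0.01145206 -0.3425086 ]
 [ 0.4060035   0.41738283  0.81298999 -0.27536766]
 [-0.58086016 -0.56893352  0.58216503 -0.92170675]
 [ 0.          0.          0.          1.        ]] 0.003903061224489796 dict_keys(['image', 'z_map', 'intrinsics', 'camera_from_world'])
{'time': 0.1, 'joint_positions': array([ 1.02259806e+00,  3.13384112e-01,  1.49833352e+00,  2.30069412e-05,
        1.33101137e+00, -2.23398199e-01]), 'qvel': array([ 0.00060523, -0.00182662, -0.00160625,  0.00039762, -0.00051389,
       -0.00035709]), 'tau': array([ 2.07632074e-03, -4.02809036e+01, -2.52645940e+01,  6.95293956e-02,
        3.41705780e-02, -7.83593896e-05]), 'position': array([0.1675305 , 0.49752096, 0.40423366]), 'eef_rot': array([-3.14048950e+00, -2.73538199e-04,  2.81678696e+00]), 'contact_force': array([ 0.72563942, -0.04223241,  0.02457927]), 'torque': array([-0.00027115, -0.04697551, -0.018938  ]), 'grasp_force': 0.0, 'opening': 0.9999199863425599}
```

View pics/top0.png

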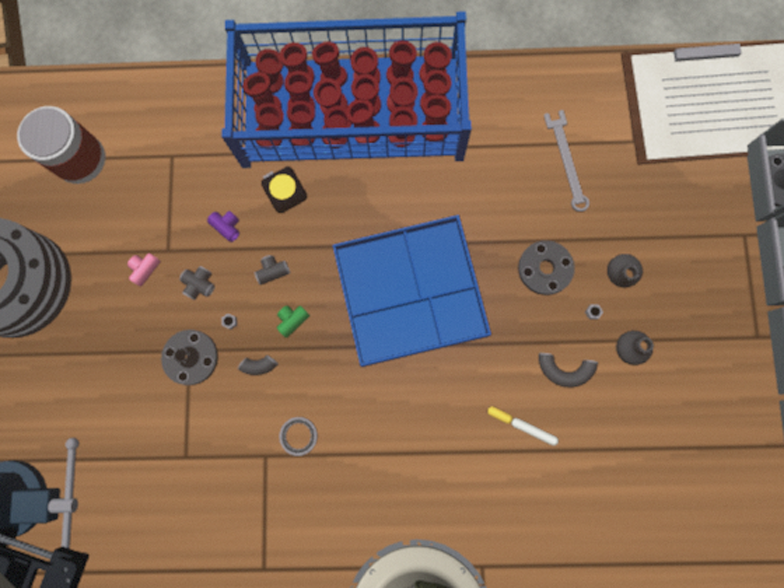

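View pics/side0.png

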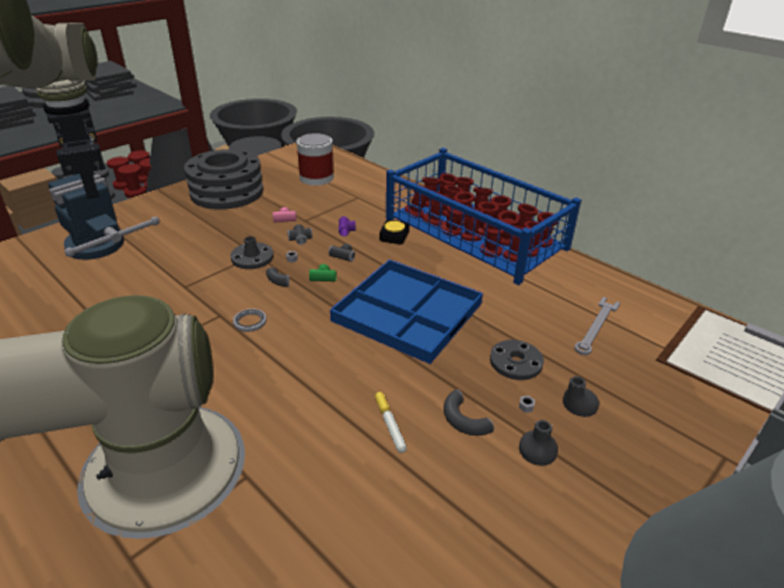

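Run:
```python
from h import *
d=np.load("top0.npz");P=d["P"];im=d["im"];s=np.load("side0.npz")
Ps=s["P"]
a=cv2.resize(im[175:280,430:480],None,fx=5,fy=5,interpolation=2)
b=cv2.resize(s["im"][255:340,355:440],None,fx=6,fy=6,interpolation=2)
c=np.zeros((530,770,3),np.uint8);c[:a.shape[0],:250]=a;c[:510,255:765]=b;save("red.png",c)
hsv=cv2.cvtColor(im,cv2.COLOR_RGB2HSV)
# tray
m=cv2.inRange(hsv,(100,120,40),(125,255,255));m[:150]=0
n,l,st,ce=cv2.connectedComponentsWithStats(m);i=1+np.argmax(st[1:,4]);
Q=P[l==i];r=Q[(Q[:,2]>.02)];print("tray",st[i],cv2.minAreaRect(r[:,:2].astype(np.float32)*1000),np.nanmedian(Q[:,2]),np.percentile(r[:,2],[5,50,95]))
print("table z",np.nanmedian(P[340:400,200:300,2]))
# fittings: low sat dark
for nm,PP,img in(("top",P,im),("side",Ps,s["im"])):
    z=PP[...,2];mm=((z>.006)&(z<.07)&(np.ptp(img.astype(int),axis=2)<45)&(PP[...,0]>.2)&(PP[...,0]<.7)&(abs(PP[...,1])<.5)).astype(np.uint8)
    n,l,st,ce=cv2.connectedComponentsWithStats(mm)
    for i in range(1,n):
        if st[i,4]<40: continue
        Q=PP[l==i];zm=np.percentile(Q[:,2],98);t=Q[Q[:,2]>zm-.006]
        rc=cv2.minAreaRect(Q[:,:2].astype(np.float32)*1000)
        print(nm,ce[i].round(),st[i,4],"zmax %.3f"%zm,"rect",np.round(rc[0]),np.round(rc[1]),round(rc[2]),"topmean",(t.mean(0)[:2]*1000).round(1),"mean",(Q.mean(0)[:2]*1000).round(1))
```

```text
tray [ 238  154  112  107 8234] ((545.1539916992188, -2.5133209228515625), (221.19656372070312, 231.2436065673828), 12.212776184082031) 0.004162773865520775 [0.02109547 0.02785197 0.03262089]
table z -0.0002554361734461441
top [309. 160.] 49 zmax 0.020 rect [665. -44.] [ 2. 89.] 12 topmean [665.8 -49.1] mean [665.3 -46. ]
top [262. 171.] 67 zmax 0.022 rect [640.  69.] [  5. 122.] 14 topmean [639.1  72.9] mean [639.5  72.6]
top [390. 190.] 1116 zmax 0.017 rect [ 582. -247.] [97. 95.] 54 topmean [ 582.3 -246.3] mean [ 582.  -246.4]
top [446. 192.] 428 zmax 0.059 rect [ 573. -385.] [58. 57.] 35 topmean [ 559.2 -377. ] mean [ 569.7 -378.7]
top [193. 192.] 314 zmax 0.030 rect [593. 247.] [43. 59.] 22 topmean [589.8 245.1] mean [587.7 245.1]
top [140. 201.] 373 zmax 0.030 rect [569. 380.] [57. 55.] 16 topmean [569.4 379.2] mean [568.6 378.8]
top [425. 222.] 92 zmax 0.018 rect [ 501. -324.] [25. 24.] 16 topmean [ 500.7 -324.9] mean [ 500.5 -324.5]
top [212. 232.] 57 zmax 0.025 rect [487. 199.] [ 5. 55.] 43 topmean [486.9 199.5] mean [487.6 198.2]
top [163. 229.] 83 zmax 0.019 rect [499. 322
[... 1469 characters left out ...]
 topmean [ 566.9 -117.5] mean [ 567.1 -117.4]
side [369. 256.] 778 zmax 0.017 rect [ 582. -247.] [99. 98.] 13 topmean [ 580.9 -248.3] mean [ 579.5 -249.7]
side [414. 283.] 480 zmax 0.059 rect [ 566. -391.] [44. 56.] 49 topmean [ 557.5 -378.5] mean [ 558.6 -389.2]
side [332. 297.] 562 zmax 0.028 rect [ 395. -269.] [100.  51.] 78 topmean [ 395.1 -270.4] mean [ 391.1 -275.7]
side [376. 287.] 92 zmax 0.017 rect [ 500. -325.] [26. 25.] 47 topmean [ 499.7 -325.5] mean [ 498.1 -326.5]
side [282. 308.] 206 zmax 0.017 rect [ 296. -207.] [87. 16.] 62 topmean [ 294.3 -210.9] mean [ 293.2 -211.7]
side [385. 316.] 612 zmax 0.058 rect [ 429. -393.] [46. 59.] 19 topmean [ 433.6 -391.8] mean [ 426.  -395.2]
```

View pics/red.png

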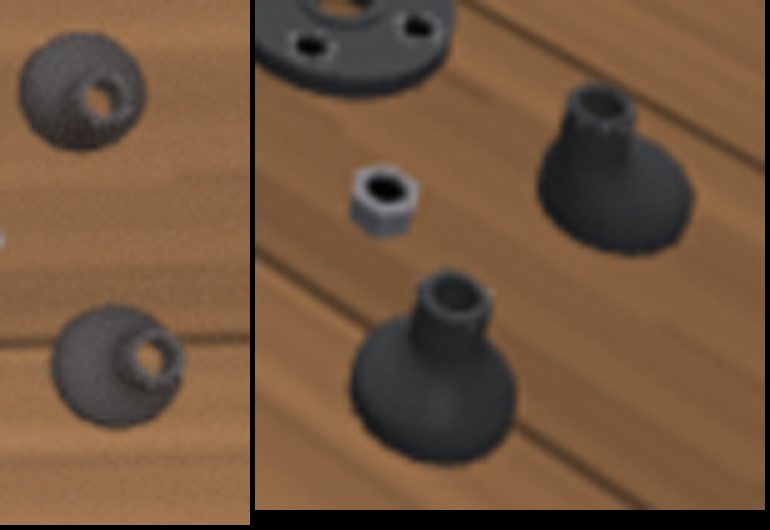

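```bash
cat > go.py <<'E'
import sys,numpy as np
from station import state
from scipy.spatial.transform import Rotation as R
# usage: go.py x y z yawdeg -> linear, spin (tool axes)
s=state();x,y,z,w=map(float,sys.argv[1:5])
Rt=R.from_euler("xyz",s["eef_rot"]);d=Rt.inv().apply(np.array([x,y,z])-s["position"])
sp=-(np.radians(w)-s["eef_rot"][2]);sp=(sp+np.pi/2)%np.pi-np.pi/2 if len(sys.argv)<6 else (sp+np.pi)%(2*np.pi)-np.pi
print("linear",d.round(4),"spin",round(sp,3),"rows",round(np.linalg.norm(d)/.0625,1),round(abs(sp)/.1867,1),"| t %.1f pos"%s["time"],s["position"].round(4),"yaw",np.degrees(s["eef_rot"][2]).round(1),"j6 %.2f"%s["joint_positions"][5],"op %.3f gf %.1f"%(s["opening"]*.0881,s["grasp_force"]))
E
python3 - <<'E'
from h import *
from scipy.optimize import least_squares
P=np.load("top0.npz")["P"]
Q=P[250:272,168:200].reshape(-1,3);Q=Q[Q[:,2]>.019][:,:2]
f=least_squares(lambda c:np.hypot(*(Q-c).T)-.038,[.45,.27],loss="soft_l1",f_scale=.003)
a=np.unwrap(np.arctan2(*(Q-f.x).T[::-1])%(2*np.pi));lo,hi=np.percentile(a,[2,98]);m=(lo+hi)/2
print(f.x,np.degrees([lo,hi,m]),f.x+.038*np.array([np.cos(m),np.sin(m)]))
E
python3 go.py .437 .391 .30 161.4
```

```text
[0.45152603 0.26915186] [137.98180971 229.37978874 183.68079923] [0.41360442 0.26671234]
linear [-0.2894 -0.0148  0.1042] spin -0.0 rows 4.9 0.0 | t 0.1 pos [0.1675 0.4975 0.4042] yaw 161.4 j6 -0.22 op 0.088 gf 0.0
```

```bash
python3 -m crank '[{"jaw":0.088,"linear":[-0.289,-0.015,0.104],"spin":0},{"jaw":0.088,"linear":[-0.289,-0.015,0.104],"spin":0},{"jaw":0.088,"linear":[-0.289,-0.015,0.104],"spin":0},{"jaw":0.088,"linear":[-0.289,-0.015,0.104],"spin":0},{"jaw":0.088,"linear":[-0.289,-0.015,0.104],"spin":0},{"jaw":0.06,"linear":[-0.289,-0.015,0.104],"spin":0},{"jaw":0.06,"linear":[-0.289,-0.015,0.104],"spin":0},{"jaw":0.06,"linear":[-0.289,-0.015,0.104],"spin":0}]'; python3 go.py .437 .391 .204 161.4
```

```text
time: 1.1
position: [0.4356, 0.3918, 0.3014]
eef_rot: [3.141, 0.0, 2.818]
contact_force: [0.2, -0.4, 0.2]
opening: 0.69
grasp_force: 0.0
linear [-0.0015 -0.0004  0.0974] spin 0.001 rows 1.6 0.0 | t 1.1 pos [0.4356 0.3918 0.3014] yaw 161.5 j6 -0.71 op 0.061 gf 0.0
```

```bash
python3 -m crank '[{"jaw":0.06,"linear":[-0.001,0,0.06],"spin":0},{"jaw":0.06,"linear":[-0.001,0,0.097],"spin":0},{"jaw":0.06,"linear":[-0.001,0,0.097],"spin":0},{"jaw":0.015,"linear":[-0.001,0,0.097],"spin":0},{"jaw":0.015,"linear":[-0.001,0,0.097],"spin":0},{"jaw":0.015,"linear":[-0.001,0,0.097],"spin":0},{"jaw":0.015,"linear":[-0.001,0,0.097],"spin":0},{"jaw":0.015,"linear":[-0.001,0,0.097],"spin":0},{"jaw":0.015,"linear":[-0.001,0,0.097],"spin":0},{"jaw":0.015,"linear":[-0.001,0,0.06],"spin":0},{"jaw":0.015,"linear":[-0.001,0,0.0],"spin":0},{"jaw":0.015,"linear":[-0.001,0,0.0],"spin":0}]'; python3 go.py .578 .055 .30 161.4
```

```text
time: 2.6
position: [0.4379, 0.3909, 0.3041]
eef_rot: [3.137, 0.004, 2.817]
contact_force: [0.2, 0.4, -6.8]
opening: 0.292
grasp_force: 30.0
linear [-0.2399 -0.2737  0.0039] spin -0.0 rows 5.8 0.0 | t 2.6 pos [0.4379 0.3909 0.3041] yaw 161.4 j6 -0.72 op 0.026 gf 30.0
```

```bash
python3 -m crank '[{"jaw":0.015,"linear":[-0.03,-0.034,0],"spin":0},{"jaw":0.015,"linear":[-0.07,-0.08,0],"spin":0},{"jaw":0.015,"linear":[-0.11,-0.125,0],"spin":0},{"jaw":0.015,"linear":[-0.15,-0.17,0],"spin":0},{"jaw":0.015,"linear":[-0.19,-0.216,0],"spin":0},{"jaw":0.015,"linear":[-0.22,-0.25,0],"spin":0},{"jaw":0.015,"linear":[-0.24,-0.274,0],"spin":0},{"jaw":0.015,"linear":[-0.24,-0.274,0],"spin":0},{"jaw":0.015,"linear":[-0.24,-0.274,0],"spin":0},{"jaw":0.015,"linear":[-0.24,-0.274,0],"spin":0}]'; python3 go.py .578 .055 .209 161.4
python3 - <<'E'
from h import *
save("f1.png",camera("side")["image"][80:300,120:400],2.5)
E
```

```text
time: 3.85
position: [0.5772, 0.0554, 0.3]
eef_rot: [-3.141, -0.002, 2.818]
contact_force: [0.2, -0.5, -6.3]
opening: 0.288
grasp_force: 30.0
linear [-0.001  -0.0001  0.091 ] spin 0.001 rows 1.5 0.0 | t 3.9 pos [0.5772 0.0554 0.3   ] yaw 161.5 j6 -1.35 op 0.025 gf 30.0
```

View pics/f1.png

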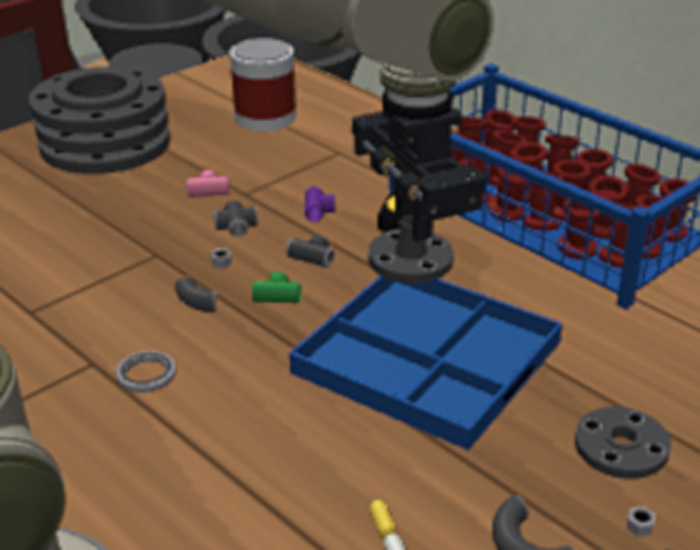

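The flange hangs level at crop pixel (410,255), above the big bay at the far-left of the tray. Lowering it now.

```bash
python3 -m crank '[{"jaw":0.015,"linear":[-0.001,0,0.05],"spin":0},{"jaw":0.015,"linear":[-0.001,0,0.08],"spin":0},{"jaw":0.015,"linear":[-0.001,0,0.09],"spin":0},{"jaw":0.015,"linear":[-0.001,0,0.09],"spin":0},{"jaw":0.015,"linear":[-0.001,0,0.092],"spin":0},{"jaw":0.05,"linear":[-0.001,0,0.092],"spin":0},{"jaw":0.05,"linear":[-0.001,0,0.092],"spin":0},{"jaw":0.05,"linear":[-0.001,0,0.092],"spin":0},{"jaw":0.05,"linear":[-0.001,0,0.092],"spin":0},{"jaw":0.088,"linear":[-0.001,0,0.04],"spin":0},{"jaw":0.088,"linear":[-0.001,0,0.0],"spin":0},{"jaw":0.088,"linear":[-0.001,0,0.0],"spin":0}]'; python3 go.py .586 .244 .28 202 1
```

```text
time: 5.4
position: [0.579, 0.0542, 0.3038]
eef_rot: [3.14, 0.006, 2.817]
contact_force: [0.1, 1.2, 0.0]
opening: 0.886
grasp_force: 0.0
linear [0.054  0.1821 0.0237] spin -0.709 rows 3.1 3.8 | t 5.4 pos [0.579  0.0542 0.3038] yaw 161.4 j6 -1.35 op 0.078 gf 0.0
```

```bash
python3 -m crank '[{"jaw":0.088,"linear":[0.054,0.182,0.024],"spin":-0.709},{"jaw":0.088,"linear":[0.054,0.182,0.024],"spin":-0.709},{"jaw":0.088,"linear":[0.054,0.182,0.024],"spin":-0.709},{"jaw":0.088,"linear":[0.054,0.182,0.024],"spin":-0.709},{"jaw":0.088,"linear":[0.054,0.182,0.024],"spin":-0.709},{"jaw":0.088,"linear":[0.054,0.182,0.024],"spin":-0.709},{"jaw":0.088,"linear":[0.054,0.182,0.024],"spin":-0.709}]'; python3 go.py .586 .244 .169 202 1
python3 - <<'E'
from h import *
c=camera("top");im=c["image"];save("t1.png",im[100:300,100:360],3)
E
```

```text
time: 6.28
position: [0.5857, 0.2431, 0.2767]
eef_rot: [3.142, -0.0, -2.76]
contact_force: [0.5, -0.6, -0.1]
opening: 0.995
grasp_force: 0.0
linear [-0.0007  0.0007  0.1077] spin -0.003 rows 1.7 0.0 | t 6.3 pos [0.5857 0.2431 0.2767] yaw -158.1 j6 -1.74 op 0.088 gf 0.0
```

View pics/t1.png

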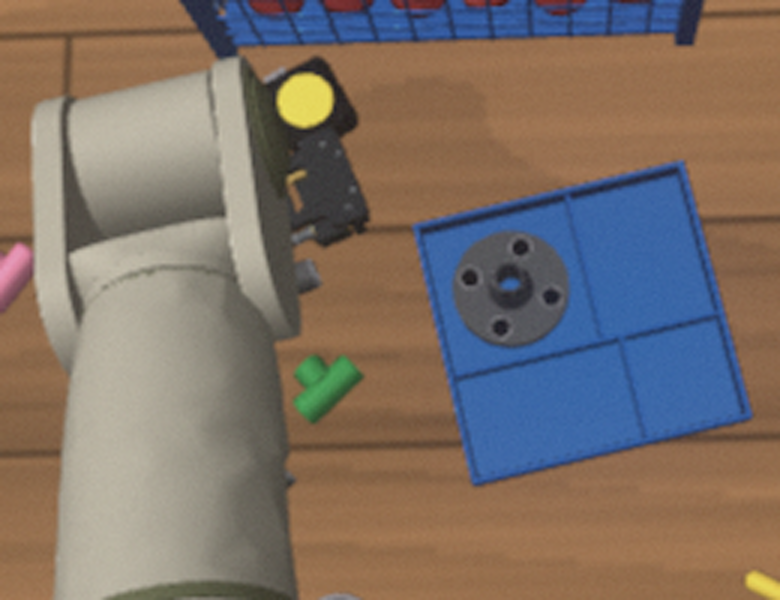

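Run:
```python
from h import *
P=np.load("top0.npz")["P"][115:155,180:225].reshape(-1,3);Q=P[P[:,2]>.015];print(np.nanmin(Q,0),np.nanmax(Q,0),Q[:,2].mean())
```

```text
[0.69704346 0.18250733 0.01502219] [0.78018334 0.26364757 0.04031274] 0.03189527708083002
```

The flange sits in the big bay (crop pixel 510,290), and the yellow-topped box clears the gripper. Next, the dark tee: original top pixel (193,192), the only dark three-armed one.

```bash
python3 -m crank '[{"jaw":0.088,"linear":[-0.001,0.001,0.05],"spin":0},{"jaw":0.088,"linear":[-0.001,0.001,0.09],"spin":0},{"jaw":0.088,"linear":[-0.001,0.001,0.107],"spin":0},{"jaw":0.088,"linear":[-0.001,0.001,0.107],"spin":0},{"jaw":0.045,"linear":[-0.001,0.001,0.107],"spin":0},{"jaw":0.045,"linear":[-0.001,0.001,0.107],"spin":0},{"jaw":0.045,"linear":[-0.001,0.001,0.107],"spin":0},{"jaw":0.045,"linear":[-0.001,0.001,0.107],"spin":0},{"jaw":0.045,"linear":[-0.001,0.001,0.107],"spin":0},{"jaw":0.045,"linear":[-0.001,0.001,0.06],"spin":0},{"jaw":0.045,"linear":[-0.001,0.001,0.0],"spin":0},{"jaw":0.045,"linear":[-0.001,0.001,-0.02],"spin":0}]'; python3 go.py .466 .0233 .29 192.2 1
```

```text
time: 7.82
position: [0.5862, 0.2453, 0.3003]
eef_rot: [-3.141, 0.005, -2.757]
contact_force: [-1.4, -1.0, -2.3]
opening: 0.654
grasp_force: 29.9
linear [ 0.1947 -0.1607  0.0095] spin 0.171 rows 4.0 0.9 | t 7.8 pos [0.5862 0.2453 0.3003] yaw -158.0 j6 -1.74 op 0.058 gf 29.9
```

```bash
python3 -m crank '[{"jaw":0.045,"linear":[0.04,-0.033,0],"spin":0},{"jaw":0.045,"linear":[0.085,-0.07,0],"spin":0.05},{"jaw":0.045,"linear":[0.13,-0.107,0],"spin":0.1},{"jaw":0.045,"linear":[0.17,-0.14,0],"spin":0.15},{"jaw":0.045,"linear":[0.195,-0.161,0.01],"spin":0.171},{"jaw":0.045,"linear":[0.195,-0.161,0.01],"spin":0.171},{"jaw":0.045,"linear":[0.195,-0.161,0.01],"spin":0.171},{"jaw":0.045,"linear":[0.195,-0.161,0.01],"spin":0.171},{"jaw":0.045,"linear":[0.195,-0.161,0.01],"spin":0.171}]'; python3 go.py .466 .0233 .174 192.2 1
```

```text
time: 8.95
position: [0.4658, 0.0235, 0.2867]
eef_rot: [-3.142, 0.0, -2.927]
contact_force: [1.2, 0.2, -1.3]
opening: 0.661
grasp_force: 29.9
linear [-0.0002 -0.0002  0.1127] spin 0.001 rows 1.8 0.0 | t 8.9 pos [0.4658 0.0235 0.2867] yaw -167.7 j6 -1.99 op 0.058 gf 29.9
```

```bash
python3 -m crank '[{"jaw":0.045,"linear":[0,0,0.05],"spin":0},{"jaw":0.045,"linear":[0,0,0.09],"spin":0},{"jaw":0.045,"linear":[0,0,0.107],"spin":0},{"jaw":0.045,"linear":[0,0,0.113],"spin":0},{"jaw":0.045,"linear":[0,0,0.113],"spin":0},{"jaw":0.072,"linear":[0,0,0.113],"spin":0},{"jaw":0.072,"linear":[0,0,0.113],"spin":0},{"jaw":0.072,"linear":[0,0,0.113],"spin":0},{"jaw":0.072,"linear":[0,0,0.113],"spin":0},{"jaw":0.072,"linear":[0,0,0.07],"spin":0},{"jaw":0.072,"linear":[0,0,0.01],"spin":0},{"jaw":0.072,"linear":[0,0,0],"spin":0}]'; python3 go.py .4136 .2667 .28 96 1;python3 go.py .4136 .2667 .28 -84 1
```

```text
time: 10.45
position: [0.466, 0.0229, 0.2899]
eef_rot: [-3.139, 0.006, -2.928]
contact_force: [-0.1, -0.4, -0.2]
opening: 0.817
grasp_force: 0.0
linear [-0.0003  0.2494  0.0093] spin 1.679 rows 4.0 9.0 | t 10.4 pos [0.466  0.0229 0.2899] yaw -167.8 j6 -1.99 op 0.072 gf 0.0
linear [-0.0003  0.2494  0.0093] spin -1.462 rows 4.0 7.8 | t 10.4 pos [0.466  0.0229 0.2899] yaw -167.8 j6 -1.99 op 0.072 gf 0.0
```

```bash
python3 -m crank '[{"jaw":0.06,"linear":[0,0.249,0.009],"spin":1.68},{"jaw":0.06,"linear":[0,0.249,0.009],"spin":1.68},{"jaw":0.06,"linear":[0,0.249,0.009],"spin":1.68},{"jaw":0.06,"linear":[0,0.249,0.009],"spin":1.68},{"jaw":0.06,"linear":[0,0.249,0.009],"spin":1.68},{"jaw":0.06,"linear":[0,0.249,0.009],"spin":1.68},{"jaw":0.06,"linear":[0,0.249,0.009],"spin":1.68},{"jaw":0.06,"linear":[0,0.249,0.009],"spin":1.68},{"jaw":0.06,"linear":[0,0.249,0.009],"spin":1.68},{"jaw":0.06,"linear":[0,0.249,0.009],"spin":1.68},{"jaw":0.06,"linear":[0,0.249,0.009],"spin":1.68},{"jaw":0.06,"linear":[0,0.249,0.009],"spin":1.68}]'; python3 go.py .4136 .2667 .169 96 1
python3 - <<'E'
from h import *
save("s2.png",camera("side")["image"][100:300,120:380],3)
E
```

```text
time: 11.95
position: [0.4128, 0.2662, 0.2772]
eef_rot: [-3.141, 0.0, 1.677]
contact_force: [-0.6, 0.3, -0.4]
opening: 0.683
grasp_force: 0.0
linear [0.0005 0.0009 0.1082] spin 0.001 rows 1.7 0.0 | t 11.9 pos [0.4128 0.2662 0.2772] yaw 96.1 j6 0.23 op 0.060 gf 0.0
```

View pics/s2.png

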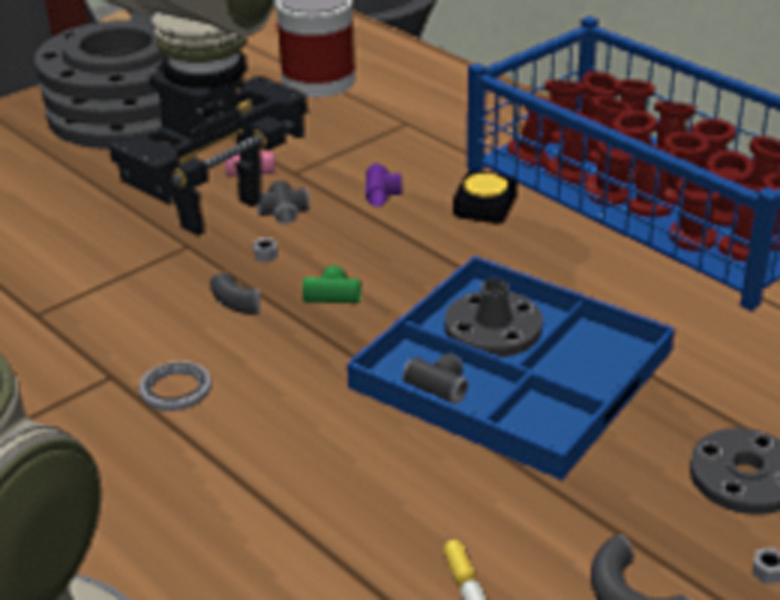

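The side view shows the flange (493,320) and tee (435,378) flat in their bays. The elbow (235,293) lies below the open fingers.

```bash
python3 -m crank '[{"jaw":0.06,"linear":[0,0.001,0.05],"spin":0},{"jaw":0.06,"linear":[0,0.001,0.09],"spin":0},{"jaw":0.06,"linear":[0,0.001,0.108],"spin":0},{"jaw":0.06,"linear":[0,0.001,0.108],"spin":0},{"jaw":0.015,"linear":[0,0.001,0.108],"spin":0},{"jaw":0.015,"linear":[0,0.001,0.108],"spin":0},{"jaw":0.015,"linear":[0,0.001,0.108],"spin":0},{"jaw":0.015,"linear":[0,0.001,0.108],"spin":0},{"jaw":0.015,"linear":[0,0.001,0.108],"spin":0},{"jaw":0.015,"linear":[0,0.001,0.06],"spin":0},{"jaw":0.015,"linear":[0,0.001,0],"spin":0},{"jaw":0.015,"linear":[0,0.001,-0.02],"spin":0}]'; python3 go.py .6023 -.0561 .30 102.2 1
```

```text
time: 13.5
position: [0.414, 0.2665, 0.3007]
eef_rot: [3.137, -0.001, 1.675]
contact_force: [1.0, -0.2, -1.7]
opening: 0.301
grasp_force: 28.5
linear [-0.3404  0.1538  0.001 ] spin -0.109 rows 6.0 0.6 | t 13.5 pos [0.414  0.2665 0.3007] yaw 96.0 j6 0.23 op 0.027 gf 28.5
```

```bash
python3 -m crank '[{"jaw":0.015,"linear":[-0.04,0.018,0],"spin":0},{"jaw":0.015,"linear":[-0.09,0.04,0],"spin":0},{"jaw":0.015,"linear":[-0.14,0.063,0],"spin":-0.05},{"jaw":0.015,"linear":[-0.19,0.086,0],"spin":-0.1},{"jaw":0.015,"linear":[-0.24,0.108,0],"spin":-0.109},{"jaw":0.015,"linear":[-0.29,0.131,0],"spin":-0.109},{"jaw":0.015,"linear":[-0.34,0.154,0],"spin":-0.109},{"jaw":0.015,"linear":[-0.34,0.154,0],"spin":-0.109},{"jaw":0.015,"linear":[-0.34,0.154,0],"spin":-0.109},{"jaw":0.015,"linear":[-0.34,0.154,0],"spin":-0.109},{"jaw":0.015,"linear":[-0.34,0.154,0],"spin":-0.109}]'; python3 go.py .6023 -.0561 .174 102.2 1
```

```text
time: 14.88
position: [0.6021, -0.0549, 0.2979]
eef_rot: [3.142, -0.0, 1.785]
contact_force: [1.0, -0.2, -0.7]
opening: 0.3
grasp_force: 28.5
linear [-1.200e-03 -1.000e-04  1.239e-01] spin 0.001 rows 2.0 0.0 | t 14.9 pos [ 0.6021 -0.0549  0.2979] yaw 102.3 j6 -0.50 op 0.026 gf 28.5
```

```bash
python3 -m crank '[{"jaw":0.015,"linear":[-0.001,0,0.05],"spin":0},{"jaw":0.015,"linear":[-0.001,0,0.095],"spin":0},{"jaw":0.015,"linear":[-0.001,0,0.117],"spin":0},{"jaw":0.015,"linear":[-0.001,0,0.124],"spin":0},{"jaw":0.015,"linear":[-0.001,0,0.124],"spin":0},{"jaw":0.05,"linear":[-0.001,0,0.124],"spin":0},{"jaw":0.05,"linear":[-0.001,0,0.124],"spin":0},{"jaw":0.05,"linear":[-0.001,0,0.124],"spin":0},{"jaw":0.05,"linear":[-0.001,0,0.124],"spin":0},{"jaw":0.05,"linear":[-0.001,0,0.07],"spin":0},{"jaw":0.05,"linear":[-0.001,0,0.01],"spin":0},{"jaw":0.05,"linear":[-0.001,0,0],"spin":0}]'; python3 go.py .4352 -.3895 .30 102.2 1
```

```text
time: 16.38
position: [0.603, -0.0569, 0.3019]
eef_rot: [3.135, 0.003, 1.784]
contact_force: [0.6, -0.4, -0.4]
opening: 0.565
grasp_force: 0.0
linear [-0.2896 -0.2344  0.0015] spin 0.0 rows 6.0 0.0 | t 16.4 pos [ 0.603  -0.0569  0.3019] yaw 102.2 j6 -0.50 op 0.050 gf 0.0
```

```bash
python3 -m crank '[{"jaw":0.055,"linear":[-0.29,-0.234,0],"spin":0},{"jaw":0.055,"linear":[-0.29,-0.234,0],"spin":0},{"jaw":0.055,"linear":[-0.29,-0.234,0],"spin":0},{"jaw":0.055,"linear":[-0.29,-0.234,0],"spin":0},{"jaw":0.055,"linear":[-0.29,-0.234,0],"spin":0},{"jaw":0.055,"linear":[-0.29,-0.234,0],"spin":0},{"jaw":0.055,"linear":[-0.29,-0.234,0],"spin":0},{"jaw":0.055,"linear":[-0.29,-0.234,0],"spin":0},{"jaw":0.055,"linear":[-0.29,-0.234,0],"spin":0}]'; python3 go.py .4352 -.3895 .206 102.2 1
python3 - <<'E'
from h import *
a=camera("side")["image"][120:340,210:470];save("s3.png",a,2.5)
E
```

```text
time: 17.5
position: [0.4358, -0.3886, 0.2974]
eef_rot: [-3.141, -0.001, 1.786]
contact_force: [-0.1, -0.2, -0.1]
opening: 0.628
grasp_force: 0.0
linear [-0.0008 -0.0008  0.0914] spin 0.002 rows 1.5 0.0 | t 17.5 pos [ 0.4358 -0.3886  0.2974] yaw 102.3 j6 -1.14 op 0.055 gf 0.0
```

View pics/s3.png

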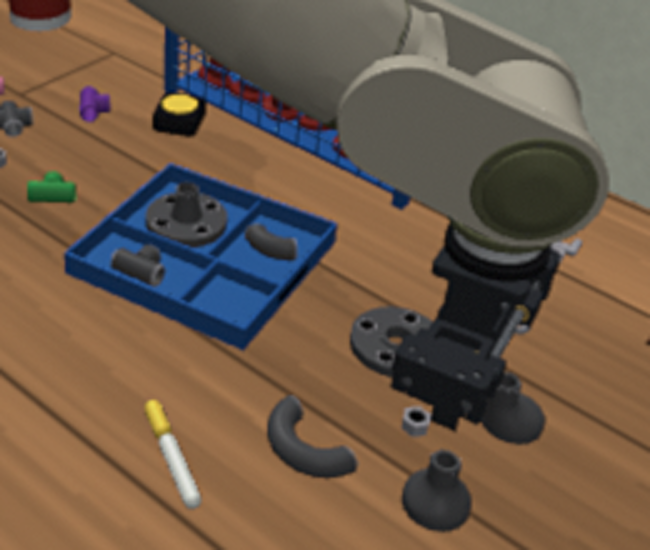

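The elbow lies flat in its bay (crop pixel 272,242), and the gripper is above the near, symmetric reducer (437,490). I'll grip its straight top.

```bash
python3 -m crank '[{"jaw":0.055,"linear":[-0.001,-0.001,0.05],"spin":0},{"jaw":0.055,"linear":[-0.001,-0.001,0.08],"spin":0},{"jaw":0.055,"linear":[-0.001,-0.001,0.091],"spin":0},{"jaw":0.055,"linear":[-0.001,-0.001,0.091],"spin":0},{"jaw":0.015,"linear":[-0.001,-0.001,0.091],"spin":0},{"jaw":0.015,"linear":[-0.001,-0.001,0.091],"spin":0},{"jaw":0.015,"linear":[-0.001,-0.001,0.091],"spin":0},{"jaw":0.015,"linear":[-0.001,-0.001,0.091],"spin":0},{"jaw":0.015,"linear":[-0.001,-0.001,0.091],"spin":0},{"jaw":0.015,"linear":[-0.001,-0.001,0.05],"spin":0},{"jaw":0.015,"linear":[-0.001,-0.001,0],"spin":0},{"jaw":0.015,"linear":[-0.001,-0.001,-0.01],"spin":0}]'; python3 go.py .4974 -.0865 .31 102.2 1
```

```text
time: 19.05
position: [0.4344, -0.3911, 0.3098]
eef_rot: [3.14, 0.003, 1.784]
contact_force: [-0.2, 0.6, -4.1]
opening: 0.292
grasp_force: 30.0
linear [ 0.2844  0.126  -0.001 ] spin 0.0 rows 5.0 0.0 | t 19.1 pos [ 0.4344 -0.3911  0.3098] yaw 102.2 j6 -1.15 op 0.026 gf 30.0
```

```bash
python3 -m crank '[{"jaw":0.015,"linear":[0.04,0.018,0],"spin":0},{"jaw":0.015,"linear":[0.09,0.04,0],"spin":0},{"jaw":0.015,"linear":[0.14,0.062,0],"spin":0},{"jaw":0.015,"linear":[0.19,0.084,0],"spin":0},{"jaw":0.015,"linear":[0.24,0.106,0],"spin":0},{"jaw":0.015,"linear":[0.284,0.126,0],"spin":0},{"jaw":0.015,"linear":[0.284,0.126,0],"spin":0},{"jaw":0.015,"linear":[0.284,0.126,0],"spin":0},{"jaw":0.015,"linear":[0.284,0.126,0],"spin":0},{"jaw":0.015,"linear":[0.284,0.126,0],"spin":0}]'; python3 go.py .4974 -.0865 .211 102.2 1
```

```text
time: 20.3
position: [0.4973, -0.0875, 0.3074]
eef_rot: [-3.141, -0.0, 1.782]
contact_force: [0.1, -0.0, -3.1]
opening: 0.294
grasp_force: 30.0
linear [0.0009 0.0003 0.0964] spin -0.001 rows 1.5 0.0 | t 20.3 pos [ 0.4973 -0.0875  0.3074] yaw 102.1 j6 -0.62 op 0.026 gf 30.0
```

```bash
python3 -m crank '[{"jaw":0.015,"linear":[0.001,0,0.05],"spin":0},{"jaw":0.015,"linear":[0.001,0,0.08],"spin":0},{"jaw":0.015,"linear":[0.001,0,0.091],"spin":0},{"jaw":0.015,"linear":[0.001,0,0.096],"spin":0},{"jaw":0.015,"linear":[0.001,0,0.096],"spin":0},{"jaw":0.05,"linear":[0.001,0,0.096],"spin":0},{"jaw":0.05,"linear":[0.001,0,0.096],"spin":0},{"jaw":0.05,"linear":[0.001,0,0.096],"spin":0},{"jaw":0.05,"linear":[0.001,0,0.096],"spin":0},{"jaw":0.05,"linear":[0.001,0,0.04],"spin":0},{"jaw":0.05,"linear":[0.001,0,-0.02],"spin":0},{"jaw":0.05,"linear":[0.001,0,-0.06],"spin":0}]'; python3 -m crank '[{"jaw":0.05,"linear":[0.06,0,0],"spin":0},{"jaw":0.05,"linear":[0.12,0,0],"spin":0},{"jaw":0.05,"linear":[0.18,0,0],"spin":0},{"jaw":0.05,"linear":[0.24,0.0,0],"spin":0},{"jaw":0.05,"linear":[0.3,0,0],"spin":0},{"jaw":0.05,"linear":[0.3,0,0],"spin":0},{"jaw":0.05,"linear":[0.3,0,0],"spin":0}]';  python3 - <<'E'
from h import *
c=camera("top");im=c["image"];P=cloud(c);a=im[130:280,200:360];b=camera("side")["image"][160:280,220:360]
out=np.zeros((450,800,3),np.uint8);a=cv2.resize(a,(400,375));b=cv2.resize(b,(395,340));out[:375,:400]=a;out[:340,405:]=b;save("end.png",out)
th=np.radians(-77.79);ex=np.array([np.cos(th),np.sin(th)]);ey=np.array([-ex[1],ex[0]])
Q=P[130:280,200:360].reshape(-1,3);C=Q[im[130:280,200:360].reshape(-1,3).ptp(1)<45] if hasattr(im,'ptp') else Q[np.ptp(im[130:280,200:360].reshape(-1,3).astype(int),axis=1)<45]
d=C[:,:2]-[.5452,-.0025];t=np.c_[d@ex,d@ey,C[:,2]]
for n,(x0,x1,y0,y1) in dict(flange=(-.11,.01,-.015,.105),elbow=(.022,.108,-.01,.1),tee=(-.108,.024,-.1,-.025),red=(.036,.11,-.1,-.026)).items():
    k=t[(t[:,0]>x0)&(t[:,0]<x1)&(t[:,1]>y0)&(t[:,1]<y1)&(t[:,2]>.01)];z=np.percentile(k[:,2],97);tp=k[k[:,2]>z-.006]
    print(n,"zmax %.3f"%z,"top",tp.mean(0).round(4)[:2],"range",np.percentile(k[:,:2],[2,98],axis=0).round(3).tolist())
E
```

```text
time: 21.8
position: [0.4972, -0.0856, 0.3705]
eef_rot: [3.139, 0.002, 1.784]
contact_force: [0.1, 0.6, 0.3]
opening: 0.568
grasp_force: 0.0
time: 22.68
position: [0.434, 0.2071, 0.3677]
eef_rot: [-3.142, 0.0, 1.784]
contact_force: [-1.4, -0.6, 0.1]
opening: 0.563
grasp_force: 0.0
flange zmax 0.052 top [-0.0478  0.0429] range [[-0.092, -0.002], [-0.006, 0.086]]
elbow zmax 0.033 top [0.0631 0.0469] range [[0.033, 0.032], [0.092, 0.059]]
tee zmax 0.033 top [-0.0405 -0.0678] range [[-0.068, -0.086], [-0.015, -0.046]]
red zmax 0.062 top [ 0.0726 -0.0635] range [[0.044, -0.091], [0.095, -0.04]]
```

View pics/end.png

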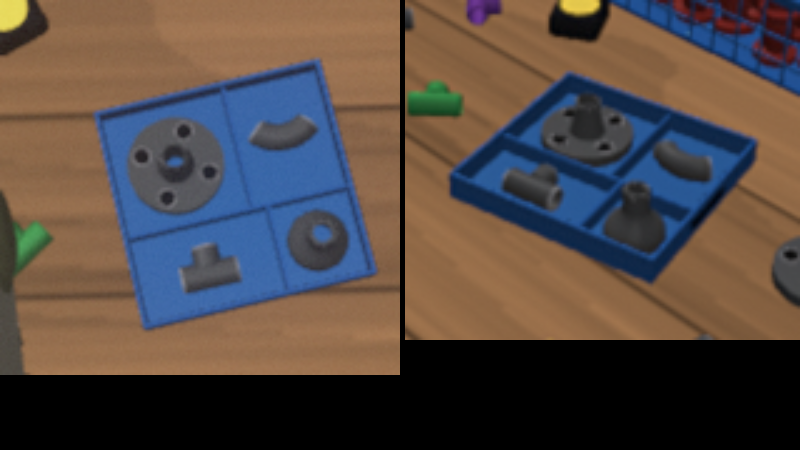

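All four fittings are flat and centred in their bays, at (175,165), (283,132), (210,268) and (318,240) in the left panel. The arm is clear of the tray, so I'm handing in.

```bash
python3 -c "
from station import finish_job; print(finish_job())"
```

```text
the job is handed in; nothing more can be done
None
```

I placed the flange, elbow, tee and concentric reducer flat in their correct bays, never gripped any look-alike, and handed the job in at about 23 s of the 102 s allowed; no verdict came back.

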